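# Hang the blue checking gauge on the test fixture's green peg

## Robot

A 6-joint arm with a two-finger parallel gripper is mounted at the origin on the work surface. World frame = base frame: x ahead of the robot, y to its left, z up, the work surface at z = 0. Lengths are in mm, angles in rad, forces in N, time in s.
With the tool pointing down it reaches from about 400 to 925 mm from the base axis. Payload 12.5 kg.
Tool frame: the origin (TCP) lies at the very end of the fingers, on their centre line; the grasp point (between the pads) lies behind it (env.grip_depth is the z of the grasp point in the tool frame, in mm); z points along the fingers, y is the line along which they close (so a half turn about z gives the same grasp; the last joint's range is limited). The gripper opens to 95 mm and grips with 3 to 60 N. Pads are 20 mm wide; open, the fingers measure 119 mm over their backs; the gripper's body (75 mm by 180 mm) begins 59 mm behind the grasp point.
Start: joints at [-1.379, 0.491, 1.559, -0, 1.092, -0.106], TCP at [183.409, -597.501, 214.661] pointing down, gripper open.
Joint ranges: [-3.1, 3.1], [-0.84, 2.19], [0.05, 2.79], [-1.13, 4.28], [0.06, 2.93], [-2.69, 2.69]. Speed limits (rad/s): [2.22, 2.22, 2.79, 3.14, 3.14, 3.14].

## Interface

Orientations are given as [roll, pitch, yaw] about the fixed x, y, z axes, in that order (R = Rz(yaw) Ry(pitch) Rx(roll)).
In Python, from cell import env, optics gives the robot as it stands.
- The arm moves only by the tool step_arm, never from a script. Its argument "moves" is a list of rows, each an object of numbers: "tx", "ty", "tz": the shift along the tool's x, y, z in mm; "roll": the turn about the tool's z in rad. In form: [{"tx": .., "ty": .., "tz": .., "roll": ..}, ...]. A call has 1 to 12 rows; each row is the pose to reach, as a shift and turn from the pose commanded when the call began, along the tool's axes at that moment; what a row does not reach only later rows make up. A row lasts 1/12 s, in which the tool goes at most 41.7 mm and 7.16 degrees, less where a joint would pass 70% of its speed; a pose out of reach is approached as far as the arm can. A call with a gripper value outside its range is refused whole. "grip" is the finger opening in mm, from 0 to 95.1, set as the call begins (left out, the last holds). The fingers move at their own pace and stop on an object; the grip force is fixed at half the most. Time passes only in rows, so rows that repeat a pose let the fingers close. It gives the time, the measured TCP pose, the force, the opening and the grip force at its end, in the units of the state.
- env.state(): the state, without advancing time (a new reading comes with each control period).
- optics.read_camera(name): name is "side" or "top"; returns a dict with "pixels" (384x512x3 uint8, blue, green, red), "mtx" (3x3 intrinsics, pixels), "view" (4x4, takes a point from world to camera coordinates). Camera axes: x right, y down, z forward; pixel columns grow to the right and rows downward; lengths in mm; the calibration is good to about 2 mm. A picture is of the moment at which its call begins. There is no depth.
- env.job_done(): hands the job in; it is judged then, once.
The state is a dict: "t": time; "joints": joint angles; "qvel": joint speeds; "tau": joint torques, N m; "eef_pos": TCP position; "tcp_rot": TCP orientation; "ft_force": force on the tool from outside, world axes, zero at the start; "moment": the same for the moment, N m; "opening": opening from 0.0 (shut) to 1.0 (fully open); "grip_force": force on a finger pad.
Only numpy, scipy, OpenCV 4.12 (cv2) and the standard library are available. Lean on these libraries where they do the work, as an engineer would, in place of code of your own. Each camera call takes 0.05 s, during which the arm holds its last target. There are 200 camera calls.

## Task

Get the blue-handled checking gauge ready at the test bench: lift the loose lid off the grey gauge case by its knob and set it down gently beside the case, flat on the bench with the knob up, then take out the blue gauge and hang it by its eye on the green peg. Leave the yellow gauge standing in the case and do not push or knock over the meter, the cup or the grey module.

Things in the scene. Friction and masses are not known exactly. Their poses are not given: they have to be found in the camera images.
- case: Grey plastic gauge case, fixed, open-topped: outside 130 (x) x 150 (y) x 168 mm high, walls and floor 5 mm. A rack inside, up to z = 45 mm, has two slots at y = +34 and -34 mm, each 9 mm wide (x), 56 mm long (y): one gauge stands in each, either in either. Origin: centre of the underside; z up.
- lid: Loose lid lying on the case, about 0.25 kg: white plate 136 (x) x 156 (y) x 6 mm, grey plug below it 112 x 132 x 8 mm (4 mm play in the case). Round black knob in the middle: 30 mm diameter from z = 26 to 46 mm, 20 mm neck below. Origin: centre of the plug's underside, which stands on the bench when set down; plate top at z = 14 mm. x, y along the case's at the start.
- blue_gauge: Steel blade 50 mm wide (y), 6 thick (x), 110 high, with a blue grip on top: 14 mm thick (x), 36 wide (y), z = 108 to 145 mm. Round eye, 29 mm diameter, through the blade along x, centre at z = 80 mm. Origin: centre of the lower edge, z up; about 0.22 kg, front and back alike. Starts upright in a slot, lower edge 5 mm above the bench, x along the case's x.
- blue_eye (a point): Centre of the blue gauge's eye (80 mm above its lower edge).
- yellow_gauge: Bystander: a gauge of the same shape and size with a yellow grip, standing in the other slot of the case. Stays there.
- green_stand: Fixed orange fixture: upright panel 8 (x) x 90 (y) x 187 mm high. Green round peg, 14 mm diameter, juts from its +x face, x = 4 to 87 mm, y = 0; axis 172 mm high at x = 0, rising to 179 at x = 80. Behind (-x): base 80 mm wide to x = -116, clamp up to 150 mm high. Nothing in front under the peg. Origin: on the bench under the panel; x horizontal along the peg, z up.
- green_peg (a point): Centre of the rounded end of the green peg (x = 80 mm, z = 179 mm in the green stand's frame).
- red_stand: Another orange fixture, the same in all but its peg, which is red. Not used. Either fixture may stand on either place.
- meter: Bystander: loose grey meter box, 120 (x) x 80 (y) x 56 mm high with a red lamp on top. Origin: centre of the underside.
- cup: Bystander: loose open aluminium cup, 56 mm diameter at the rim, 70 mm high. Origin: centre of the underside.
- module: Bystander: loose grey electrical module, 65 (x) x 100 (y) x 117 mm high. Origin: centre of the underside.
Not all that is in view belongs to the job. What is shaped like the case but pink or purple is not meant.

How it is judged:
By the outcome, as a careful person would: the job done as asked, in the order asked, and still so for the second after the job is handed in, with the robot touching nothing.
It also fails if it takes over 64 s, if anything falls off the work surface, if the arm or the gripper's body presses on something with over 40 N, if the wrist force passes 120 N, or if a joint passes its speed limit or range.

## Working session

There is one attempt and no reset: what is moved stays moved. The work goes in short steps, Python scripts to look and compute and a tool call to move; the robot and the scene stay as the last step left them, time stands still between calls to the robot, and variables do not carry over. Pictures are saved under pics/ and viewed, at most 10 in all, crops included, and the job is handed in when it is done.

Besides the shell and the picture viewer there is one more tool, called after "Request:" in YAML: its name, and indented under it one key for each argument. step_arm: Moves the arm, as the interface text tells. Its arguments: {"type":"object","properties":{"moves":{"type":"array"},"grip":{"type":"number"}},"required":["moves"]}

```bash
mkdir -p pics; ls
python3 - <<'E'
from cell import env, optics
import cv2,numpy as np
for n in("top","side"):
    d=optics.read_camera(n); cv2.imwrite(f"pics/{n}0.png",cv2.resize(d["pixels"],(800,600),interpolation=cv2.INTER_CUBIC))
    print(n,np.round(d["mtx"],1).tolist(),np.round(d["view"],3).tolist())
print(env.state(),env.grip_depth)
E
```

```text
pics
top [[404.6, 0.0, 253.3], [0.0, 404.6, 189.8], [0.0, 0.0, 1.0]] [[-0.008, -1.0, 0.003, 124.095], [-0.992, 0.007, -0.122, 580.213], [0.122, -0.004, -0.992, 1466.029], [0.0, 0.0, 0.0, 1.0]]
side [[349.8, 0.0, 255.1], [0.0, 349.8, 191.9], [0.0, 0.0, 1.0]] [[0.61, -0.793, -0.005, -262.802], [-0.756, -0.58, -0.303, 547.376], [0.237, 0.188, -0.953, 1057.258], [0.0, 0.0, 0.0, 1.0]]
{'t': 0.1, 'joints': array([-1.37855037e+00,  4.91469297e-01,  1.55942026e+00,  1.63165415e-05,
        1.09171062e+00, -1.05606940e-01]), 'qvel': array([ 0.00123497, -0.00316573, -0.00188889, -0.00097849,  0.00175414,
       -0.00053123]), 'tau': array([ 2.52586338e-03, -6.13625765e+01, -2.58605254e+01,  6.94099884e-02,
        4.70910617e-02, -5.57867259e-05]), 'eef_pos': array([ 183.39418994, -597.2434106 ,  214.12788229]), 'tcp_rot': array([-3.14059227e+00, -1.20594697e-04,  2.97845311e-01]), 'ft_force': array([ 0.58610544,  0.29175493, -0.1151945 ]), 'moment': array([ 0.00597468, -0.02273524,  0.00984676]), 'grip_force': 0.0, 'opening': 0.9974210684437884} -18.8
```

View pics/top0.png

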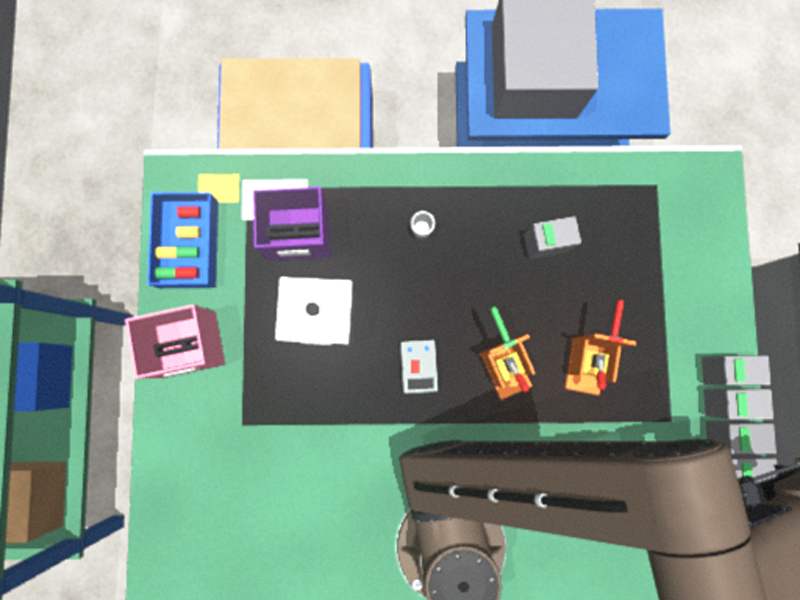

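View pics/side0.png

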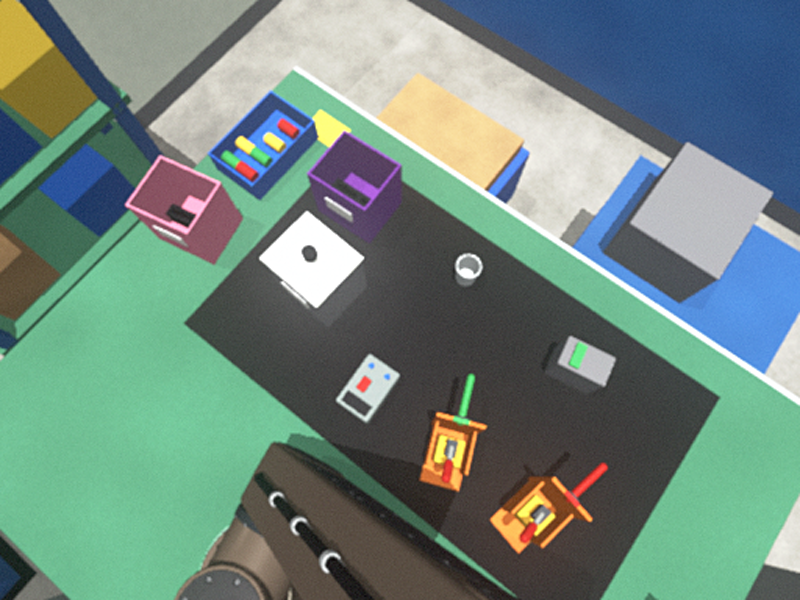

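The white lid with the black knob on the grey case is at top px (313,310). The things that could be mistaken for it are the purple case (290,222) and the pink case (170,340), both open, so they are not meant. For the peg, green is at (500,328) and red at (617,320), so I choose green. Next, a close crop of both.

```bash
cat > h.py <<'E'
from cell import env, optics
import cv2,numpy as np
def crop(d,x,y,w,h,s):  # native px
    return cv2.resize(d["pixels"][y:y+h,x:x+w],(w*s,h*s),interpolation=cv2.INTER_CUBIC)
def ray_z(d,uv,z):
    "world point at height z on pixel ray"
    V=d["view"];R=V[:3,:3];t=V[:3,3];c=-R.T@t
    r=R.T@np.linalg.inv(d["mtx"])@np.array([uv[0],uv[1],1.]); return c+r*(z-c[2])/r[2]
def proj(d,P):
    P=np.atleast_2d(P);c=P@d["view"][:3,:3].T+d["view"][:3,3];p=c@d["mtx"].T;return p[:,:2]/p[:,2:]
def tri(ds,uvs):
    P=[d["mtx"]@d["view"][:3] for d in ds]
    X=cv2.triangulatePoints(P[0],P[1],*[np.array(u,float).reshape(2,1) for u in uvs])[:,0];X=X[:3]/X[3]
    return X,[proj(d,X)[0]-u for d,u in zip(ds,uvs)]
E
python3 - <<'E'
from h import *
t=optics.read_camera("top");s=optics.read_camera("side")
a=np.hstack([crop(t,165,170,80,60,5),crop(t,295,185,80,60,5)])
b=np.hstack([crop(s,160,130,80,60,5),crop(s,255,230,80,60,5)])
cv2.imwrite("pics/c1.png",np.vstack([a,b]))
E
```

```text
(no output)
```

View pics/c1.png

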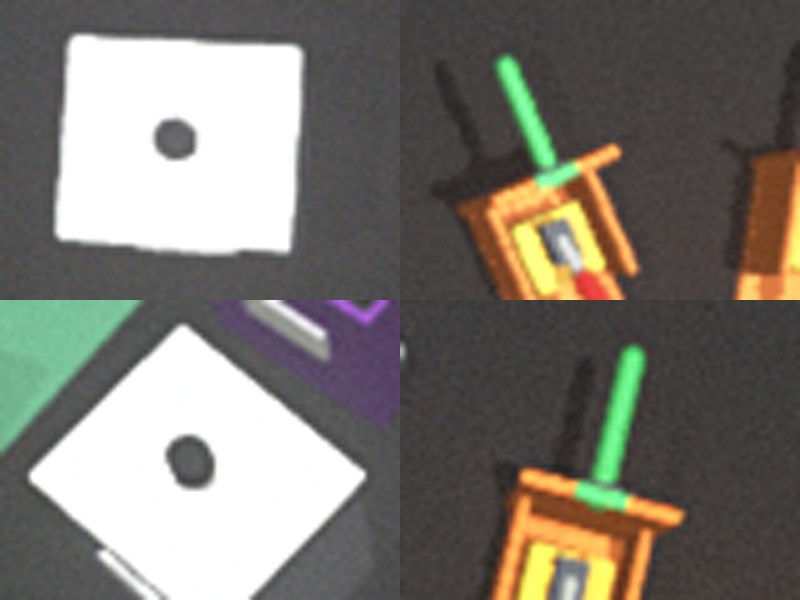

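```bash
cat > fit.py <<'E'
from h import *
from scipy.optimize import least_squares
t=optics.read_camera("top");s=optics.read_camera("side")
def nat(p,ox,oy,cx,cy): return np.array([ox+(p[0]-cx+.5)/5-.5,oy+(p[1]-cy+.5)/5-.5])
T1=lambda *p:nat(p,165,170,0,0);T2=lambda *p:nat(p,295,185,400,0);S1=lambda *p:nat(p,160,130,0,300);S2=lambda *p:nat(p,255,230,400,300)
def fit(obs,x0):
    def W(q,L): c,n=np.cos(q[2]),np.sin(q[2]);return np.array([q[0]+c*L[0]-n*L[1],q[1]+n*L[0]+c*L[1],L[2]])
    f=lambda q:np.concatenate([proj(d,W(q,L))[0]-uv for d,uv,L in obs])
    r=least_squares(f,x0,x_scale=[100,100,1]); print(np.round(r.x,3),np.round(r.fun.reshape(-1,2),2).tolist()); return r.x
k=(0,0,206)
for z in(174,):
  fit([(t,T1(175,139),k),(s,S1(190,460),(0,0,200)),(t,T1(70,35),(68,78,z)),(t,T1(303,44),(68,-78,z)),(t,T1(292,253),(-68,-78,z)),(t,T1(55,240),(-68,78,z)),
   (s,S1(183,324),(68,78,z)),(s,S1(367,475),(68,-78,z)),(s,S1(28,475),(-68,78,z))],[600,200,0])
print(tri([t,s],[T1(175,139),S1(190,461)]))
print(tri([t,s],[T2(506,64),S2(632,354)]),tri([t,s],[T2(548,164),S2(604,483)]))
fit([(t,T2(506,64),(80,0,179)),(s,S2(632,354),(80,0,179)),(s,S2(523,472),(4,45,187)),(s,S2(685,516),(4,-45,187)),(t,T2(620,149),(4,-45,187)),(t,T2(550,162),(4,0,172.3)),(s,S2(604,485),(4,0,172.3))],[560,-100,.4])
print(proj(t,[0,0,0]),[(-d["view"][:3,:3].T@d["view"][:3,3]).round() for d in(t,s)])
# bystanders footprints
for n,d,uv,z in(("meter",t,(419*.64,366*.64),56),("cup",t,(423*.64,223*.64),70),("module",t,(557*.64,234*.64),117),("purple",t,(288*.64,222*.64),168),("red peg tip",t,(619*.64,302*.64),179)): print(n,ray_z(d,uv,z).round())
E
python3 fit.py
```

```text
[ 5.36915e+02  2.97259e+02 -5.80000e-02] [[-0.19, -0.23], [0.14, -0.22], [0.32, 0.39], [-0.16, 0.91], [-0.36, -0.6], [0.35, -0.36], [-0.1, 0.13], [-0.23, -0.13], [0.25, 0.22]]
(array([536.84948674, 298.01730547, 196.3017884 ]), [array([-0.03976155,  0.09566366]), array([ 0.13237994, -0.07382612])])
(array([534.60514539, -86.85742305, 186.93774165]), [array([-0.14799229,  0.22636672]), array([ 0.3994094 , -0.15023039])]) (array([ 469.05314409, -116.35705377,  168.31614441]), [array([-0.10601824,  0.18365256]), array([ 0.3111998 , -0.13310373])])
[ 4.60408e+02 -1.19147e+02  3.91000e-01] [[0.03, 0.54], [0.53, 0.78], [0.75, -1.2], [0.09, -1.34], [-0.68, -0.9], [0.13, 2.0], [-0.2, 1.03]]
[[287.54351856 349.90702845]] [array([ 397.,  126., 1526.]), array([ 323.,  -90., 1172.])]
meter [416.  67.  56.]
cup [751.  55.  70.]
module [ 712. -248.  117.]
purple [731. 356. 168.]
red peg tip [ 548. -359.  179.]
```

Request:
step_arm:
  moves:
    - {"tx": 20, "ty": -10, "tz": -20, "roll": -0.1}
    - {"tx": 55, "ty": -26, "tz": -40, "roll": -0.2}
    - {"tx": 90, "ty": -43, "tz": -60, "roll": -0.3}
    - {"tx": 125, "ty": -60, "tz": -80, "roll": -0.4}
    - {"tx": 160, "ty": -77, "tz": -100, "roll": -0.5}
    - {"tx": 197, "ty": -94, "tz": -105, "roll": -0.6}
    - {"tx": 234, "ty": -112, "tz": -105, "roll": -0.7}
    - {"tx": 271, "ty": -130, "tz": -105, "roll": -0.8}
    - {"tx": 308, "ty": -147, "tz": -105, "roll": -0.9}
    - {"tx": 345, "ty": -165, "tz": -105, "roll": -1.0}
    - {"tx": 382, "ty": -183, "tz": -105, "roll": -1.1}
    - {"tx": 419, "ty": -200, "tz": -105, "roll": -1.215}
  grip: 70

```text
t: 1.3
eef_pos: [524.3, -283.4, 319.8]
tcp_rot: [3.141, 0.0, 1.518]
ft_force: [-0.7, -0.3, -0.6]
opening: 0.737
grip_force: 0.0
```

Request:
step_arm:
  moves:
    - {"tx": 20}
    - {"tx": 58}
    - {"tx": 97, "ty": 10}
    - {"tx": 136, "ty": 10}
    - {"tx": 175, "ty": 10}
    - {"tx": 214, "ty": 5}
    - {"tx": 253}
    - {"tx": 292, "ty": -5}
    - {"tx": 331, "ty": -10}
    - {"tx": 370, "ty": -15}
    - {"tx": 409, "ty": -20}
    - {"tx": 445, "ty": -21}

```text
validation failed for argument at $.mo...
```

Request:
step_arm:
  moves:
    - {"tx": 30, "tz": 10}
    - {"tx": 60, "tz": 25}
    - {"tx": 90, "tz": 40}
    - {"tx": 115, "tz": 55}
    - {"tx": 128, "tz": 70}
    - {"tx": 134, "tz": 80}
    - {"tx": 135, "tz": 88}
    - {"tx": 135, "tz": 90}
    - {"tx": 135, "tz": 90}
    - {"tx": 135, "tz": 90}

```text
validation failed for argument at $.mo...
```

Run:
```python
from h import *
print(env.state()["eef_pos"].round(1),env.state()["tcp_rot"].round(4),env.state()["joints"].round(2))
t=optics.read_camera("top");s=optics.read_camera("side")
cv2.imwrite("pics/c2.png",np.vstack([crop(t,160,170,100,75,4),crop(s,160,120,100,75,4)]))
```

```text
[ 524.3 -283.4  319.8] [3.1414e+00 2.0000e-04 1.5176e+00] [-0.61  0.36  1.48 -0.    1.29 -0.55]
```

View pics/c2.png

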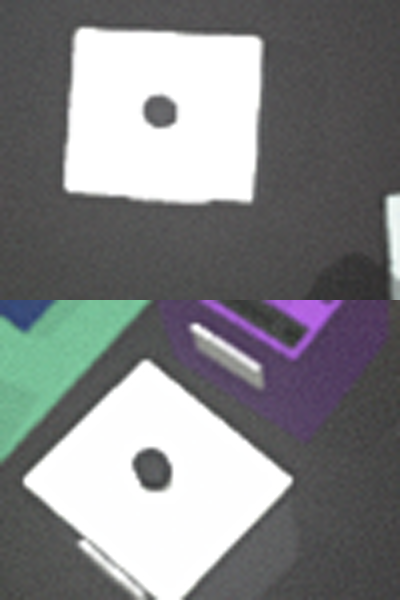

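The moves were refused because every row needs all four keys, so the arm has not moved. The picture shows the lid unchanged.

Request:
step_arm:
  moves:
    - {"tx": 20, "ty": 0, "tz": 0, "roll": 0}
    - {"tx": 58, "ty": 0, "tz": 0, "roll": 0}
    - {"tx": 97, "ty": 10, "tz": 0, "roll": 0}
    - {"tx": 136, "ty": 10, "tz": 0, "roll": 0}
    - {"tx": 175, "ty": 10, "tz": 0, "roll": 0}
    - {"tx": 214, "ty": 5, "tz": 0, "roll": 0}
    - {"tx": 253, "ty": 0, "tz": 0, "roll": 0}
    - {"tx": 292, "ty": -5, "tz": 0, "roll": 0}
    - {"tx": 331, "ty": -10, "tz": 0, "roll": 0}
    - {"tx": 370, "ty": -15, "tz": 0, "roll": 0}
    - {"tx": 409, "ty": -20, "tz": 0, "roll": 0}
    - {"tx": 445, "ty": -21, "tz": 0, "roll": 0}

```text
t: 2.4
eef_pos: [527.1, 161.8, 319.9]
tcp_rot: [3.141, 0.0, 1.512]
ft_force: [1.0, -0.9, -1.0]
opening: 0.733
grip_force: 0.0
```

Request:
step_arm:
  moves:
    - {"tx": 30, "ty": 0, "tz": 10, "roll": 0}
    - {"tx": 60, "ty": 0, "tz": 25, "roll": 0}
    - {"tx": 90, "ty": 0, "tz": 40, "roll": 0}
    - {"tx": 115, "ty": 0, "tz": 55, "roll": 0}
    - {"tx": 128, "ty": 0, "tz": 70, "roll": 0}
    - {"tx": 134, "ty": 0, "tz": 80, "roll": 0}
    - {"tx": 135, "ty": 0, "tz": 88, "roll": 0}
    - {"tx": 135, "ty": 0, "tz": 90, "roll": 0}
    - {"tx": 135, "ty": 0, "tz": 90, "roll": 0}
    - {"tx": 135, "ty": 0, "tz": 90, "roll": 0}

```text
t: 3.23
eef_pos: [536.3, 294.1, 230.4]
tcp_rot: [3.141, -0.0, 1.512]
ft_force: [-0.0, -0.3, 0.3]
opening: 0.736
grip_force: 0.0
```

Run:
```python
from h import *
print(env.state()["eef_pos"].round(1),env.state()["tcp_rot"].round(4),env.state()["joints"].round(2))
s=optics.read_camera("side")
cv2.imwrite("pics/c3.png",crop(s,150,110,100,75,6))
```

```text
[536.3 294.1 230.4] [ 3.1407e+00 -2.0000e-04  1.5115e+00] [ 0.39  0.46  1.57 -0.    1.11  0.45]
```

View pics/c3.png

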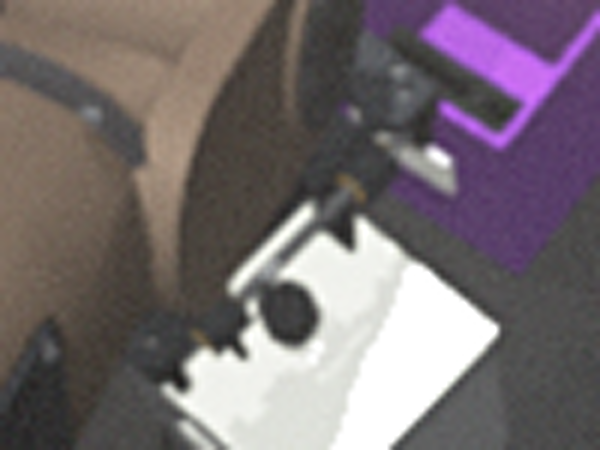

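The picture shows the finger tips at (240,355) and (350,240) straddling the black knob at (288,313). The TCP is about 3 mm short in y, so I correct that, descend and close.

Request:
step_arm:
  moves:
    - {"tx": 3, "ty": 0.5, "tz": 10, "roll": 0}
    - {"tx": 3, "ty": 0.5, "tz": 22, "roll": 0}
    - {"tx": 3, "ty": 0.5, "tz": 34, "roll": 0}
    - {"tx": 3, "ty": 0.5, "tz": 44, "roll": 0}
    - {"tx": 3, "ty": 0.5, "tz": 49, "roll": 0}
    - {"tx": 3, "ty": 0.5, "tz": 51, "roll": 0}
    - {"tx": 3, "ty": 0.5, "tz": 51, "roll": 0}
    - {"tx": 3, "ty": 0.5, "tz": 51, "roll": 0}

```text
t: 3.95
eef_pos: [536.7, 298.1, 179.0]
tcp_rot: [3.141, -0.0, 1.513]
ft_force: [-0.4, -0.1, -0.7]
opening: 0.738
grip_force: 0.0
```

Request:
step_arm:
  moves:
    - {"tx": 0, "ty": 0, "tz": 0, "roll": 0}
    - {"tx": 0, "ty": 0, "tz": 0, "roll": 0}
    - {"tx": 0, "ty": 0, "tz": 0, "roll": 0}
    - {"tx": 0, "ty": 0, "tz": 0, "roll": 0}
    - {"tx": 0, "ty": 0, "tz": 0, "roll": 0}
    - {"tx": 0, "ty": 0, "tz": 0, "roll": 0}
    - {"tx": 0, "ty": 0, "tz": 0, "roll": 0}
    - {"tx": 0, "ty": 0, "tz": 0, "roll": 0}
  grip: 20

```text
t: 4.62
eef_pos: [536.5, 297.9, 178.6]
tcp_rot: [-3.142, 0.0, 1.513]
ft_force: [0.2, -0.1, 0.3]
opening: 0.308
grip_force: 30.0
```

Request:
step_arm:
  moves:
    - {"tx": 0, "ty": 0, "tz": -2, "roll": 0}
    - {"tx": 0, "ty": 0, "tz": -5, "roll": 0}
    - {"tx": 0, "ty": 0, "tz": -9, "roll": 0}
    - {"tx": 0, "ty": 0, "tz": -14, "roll": 0}
    - {"tx": 0, "ty": 0, "tz": -20, "roll": 0}
    - {"tx": 0, "ty": 0, "tz": -27, "roll": 0}
    - {"tx": 0, "ty": 0, "tz": -34, "roll": 0}
    - {"tx": 0, "ty": 0, "tz": -40, "roll": 0}
    - {"tx": 0, "ty": 0, "tz": -45, "roll": 0}
    - {"tx": 0, "ty": 0, "tz": -48, "roll": 0}
    - {"tx": 0, "ty": 0, "tz": -50, "roll": 0}
    - {"tx": 0, "ty": 0, "tz": -50, "roll": 0}

```text
t: 5.62
eef_pos: [536.6, 298.0, 229.0]
tcp_rot: [3.141, -0.0, 1.513]
ft_force: [0.3, 0.3, -2.5]
opening: 0.308
grip_force: 30.0
```

Request:
step_arm:
  moves:
    - {"tx": -4, "ty": 1, "tz": 0, "roll": 0}
    - {"tx": -12, "ty": 3, "tz": 0, "roll": 0}
    - {"tx": -26, "ty": 7, "tz": 0, "roll": 0}
    - {"tx": -46, "ty": 12, "tz": 0, "roll": 0}
    - {"tx": -70, "ty": 19, "tz": 0, "roll": 0}
    - {"tx": -94, "ty": 26, "tz": 0, "roll": 0}
    - {"tx": -118, "ty": 33, "tz": 0, "roll": 0}
    - {"tx": -140, "ty": 39, "tz": 0, "roll": 0}
    - {"tx": -158, "ty": 44, "tz": 0, "roll": 0}
    - {"tx": -170, "ty": 47, "tz": 0, "roll": 0}
    - {"tx": -176, "ty": 48, "tz": 0, "roll": 0}
    - {"tx": -178, "ty": 48, "tz": 0, "roll": 0}

```text
t: 6.62
eef_pos: [574.2, 116.2, 228.5]
tcp_rot: [-3.141, 0.0, 1.511]
ft_force: [0.1, -0.7, -1.9]
opening: 0.308
grip_force: 30.0
```

Run:
```python
from h import *
st=env.state();print(st["eef_pos"].round(1),st["ft_force"].round(1),st["moment"].round(2))
t=optics.read_camera("top");s=optics.read_camera("side")
cv2.imwrite("pics/c4.png",np.hstack([crop(t,150,130,100,150,4),crop(s,150,110,100,150,4)]))
```

```text
[574.2 116.2 228.5] [ 0.1 -0.7 -1.9] [-0.05 -0.1  -0.04]
```

View pics/c4.png

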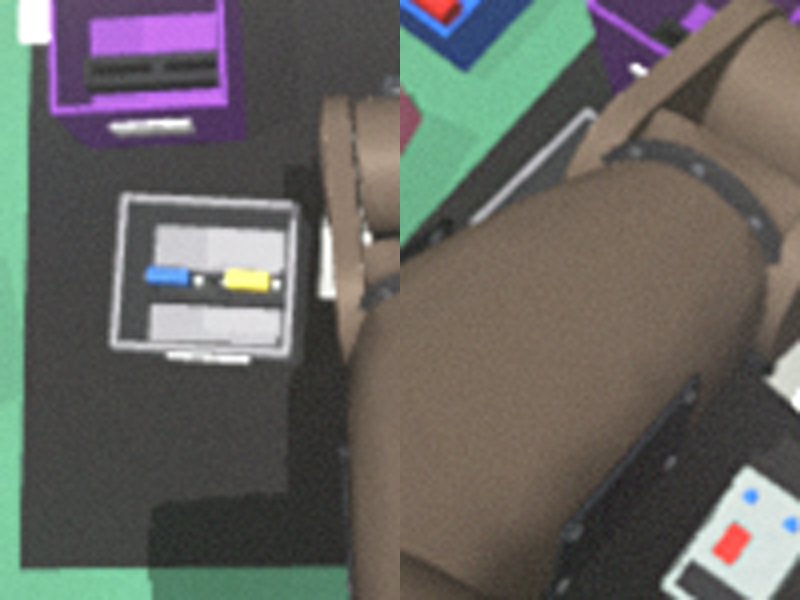

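The top crop shows the case open, with the blue grip at (167,275) in the +y slot and the yellow grip at (246,279). The lid is in hand. Next I lower it.

Request:
step_arm:
  moves:
    - {"tx": 0, "ty": 0, "tz": 5, "roll": 0}
    - {"tx": 0, "ty": 0, "tz": 15, "roll": 0}
    - {"tx": 0, "ty": 0, "tz": 33, "roll": 0}
    - {"tx": 0, "ty": 0, "tz": 56, "roll": 0}
    - {"tx": 0, "ty": 0, "tz": 81, "roll": 0}
    - {"tx": 0, "ty": 0, "tz": 106, "roll": 0}
    - {"tx": 0, "ty": 0, "tz": 130, "roll": 0}
    - {"tx": 0, "ty": 0, "tz": 152, "roll": 0}
    - {"tx": 0, "ty": 0, "tz": 170, "roll": 0}
    - {"tx": 0, "ty": 0, "tz": 183, "roll": 0}
    - {"tx": 0, "ty": 0, "tz": 190, "roll": 0}
    - {"tx": 0, "ty": 0, "tz": 193, "roll": 0}

```text
t: 7.72
eef_pos: [573.3, 118.0, 34.0]
tcp_rot: [-3.139, 0.0, 1.514]
ft_force: [-0.6, -0.3, -2.4]
opening: 0.308
grip_force: 30.0
```

Request:
step_arm:
  moves:
    - {"tx": 0, "ty": 0, "tz": 2, "roll": 0}
    - {"tx": 0, "ty": 0, "tz": 4, "roll": 0}
    - {"tx": 0, "ty": 0, "tz": 6, "roll": 0}
    - {"tx": 0, "ty": 0, "tz": 8, "roll": 0}
    - {"tx": 0, "ty": 0, "tz": 10, "roll": 0}
    - {"tx": 0, "ty": 0, "tz": 11, "roll": 0}
    - {"tx": 0, "ty": 0, "tz": 12, "roll": 0}
    - {"tx": 0, "ty": 0, "tz": 13, "roll": 0}
    - {"tx": 0, "ty": 0, "tz": 14, "roll": 0}
    - {"tx": 0, "ty": 0, "tz": 14.5, "roll": 0}
    - {"tx": 0, "ty": 0, "tz": 15, "roll": 0}
    - {"tx": 0, "ty": 0, "tz": 15, "roll": 0}

```text
t: 8.72
eef_pos: [574.1, 117.5, 20.5]
tcp_rot: [-3.142, 0.0, 1.513]
ft_force: [-0.6, -0.3, -2.6]
opening: 0.308
grip_force: 30.0
```

Request:
step_arm:
  moves:
    - {"tx": 0, "ty": 0, "tz": 0.5, "roll": 0}
    - {"tx": 0, "ty": 0, "tz": 1, "roll": 0}
    - {"tx": 0, "ty": 0, "tz": 1.4, "roll": 0}
    - {"tx": 0, "ty": 0, "tz": 1.8, "roll": 0}
    - {"tx": 0, "ty": 0, "tz": 1.8, "roll": 0}
    - {"tx": 0, "ty": 0, "tz": 1.8, "roll": 0}

```text
t: 9.22
eef_pos: [574.1, 117.5, 18.8]
tcp_rot: [-3.142, 0.0, 1.513]
ft_force: [0.5, -0.5, -1.7]
opening: 0.311
grip_force: 30.0
```

Request:
step_arm:
  moves:
    - {"tx": 0, "ty": 0, "tz": 0.3, "roll": 0}
    - {"tx": 0, "ty": 0, "tz": 0.6, "roll": 0}
    - {"tx": 0, "ty": 0, "tz": 0.6, "roll": 0}
    - {"tx": 0, "ty": 0, "tz": 0.6, "roll": 0}

```text
t: 9.55
eef_pos: [574.2, 117.5, 18.6]
tcp_rot: [3.141, 0.0, 1.513]
ft_force: [-2.0, 0.6, 6.0]
opening: 0.308
grip_force: 30.0
```

Contact at 6 N, so I release.

Request:
step_arm:
  moves:
    - {"tx": 0, "ty": 0, "tz": 0, "roll": 0}
    - {"tx": 0, "ty": 0, "tz": 0, "roll": 0}
    - {"tx": 0, "ty": 0, "tz": 0, "roll": 0}
    - {"tx": 0, "ty": 0, "tz": 0, "roll": 0}
    - {"tx": 0, "ty": 0, "tz": 0, "roll": 0}
    - {"tx": 0, "ty": 0, "tz": -5, "roll": 0}
    - {"tx": 0, "ty": 0, "tz": -15, "roll": 0}
    - {"tx": 0, "ty": 0, "tz": -30, "roll": 0}
    - {"tx": 0, "ty": 0, "tz": -50, "roll": 0}
    - {"tx": 0, "ty": 0, "tz": -80, "roll": 0}
    - {"tx": 0, "ty": 0, "tz": -115, "roll": 0}
    - {"tx": 0, "ty": 0, "tz": -150, "roll": 0}
  grip: 60

```text
t: 10.55
eef_pos: [573.7, 117.5, 170.4]
tcp_rot: [-3.141, 0.0, 1.513]
ft_force: [0.7, 0.7, 0.9]
opening: 0.632
grip_force: 0.0
```

Run:
```python
from h import *
st=env.state();print(st["eef_pos"].round(1),st["tcp_rot"].round(3))
t=optics.read_camera("top");im=t["pixels"].astype(int)
b=(im[...,0]>150)&(im[...,2]<110)&(im[...,0]-im[...,2]>80)
b[:190]=0;b[206:]=0;b[:,:183]=0;b[:,203:]=0
y=(im[...,2]>150)&(im[...,0]<100);y[:190]=0;y[206:]=0;y[:,200:][:,22:]=0;y[:,:200]=0
for m in(b,y):
    p=np.argwhere(m);print(len(p),p.min(0),p.max(0),p.mean(0),ray_z(t,p.mean(0)[::-1],150).round(1))
c,n=np.cos(-.058),np.sin(-.058)
print([[537-n*Y,297.3+c*Y] for Y in(34,-34)])
for Y in(34,-34): 
  print(proj(t,[[537-n*Y+c*x-n*(y),297.3+c*Y+n*x+c*y,150] for x in(-7,7) for y in(-18,18)]).round(1).tolist())
```

```text
[573.7 117.5 170.4] [-3.141  0.     1.513]
34 [197 187] [200 196] [198.76470588 191.14705882] [537.6 332.7 150. ]
7 [199 211] [202 217] [201.57142857 214.        ] [527.4 254.7 150. ]
[[np.float64(538.9708945512862), np.float64(331.2428280299051)], [np.float64(535.0291054487138), np.float64(263.3571719700949)]]
[[196.7, 200.7], [186.2, 200.1], [197.0, 196.6], [186.5, 196.0]]
[[216.6, 201.7], [206.1, 201.1], [216.8, 197.6], [206.3, 197.1]]
```

Blue grip measured at (538, 332), which agrees with the case fit of (539, 331). I move above it next.

Request:
step_arm:
  moves:
    - {"tx": 0, "ty": 0, "tz": -30, "roll": 0}
    - {"tx": 5, "ty": 0, "tz": -60, "roll": 0}
    - {"tx": 25, "ty": -5, "tz": -65, "roll": 0}
    - {"tx": 55, "ty": -12, "tz": -65, "roll": 0}
    - {"tx": 90, "ty": -20, "tz": -65, "roll": 0}
    - {"tx": 125, "ty": -28, "tz": -65, "roll": 0}
    - {"tx": 160, "ty": -36, "tz": -65, "roll": 0}
    - {"tx": 188, "ty": -43, "tz": -65, "roll": 0}
    - {"tx": 205, "ty": -46, "tz": -65, "roll": 0}
    - {"tx": 212, "ty": -47.5, "tz": -65, "roll": 0}
    - {"tx": 212, "ty": -47.5, "tz": -65, "roll": 0}
    - {"tx": 212, "ty": -47.5, "tz": -65, "roll": 0}
  grip: 50

```text
t: 11.6
eef_pos: [539.0, 331.3, 233.4]
tcp_rot: [3.141, 0.0, 1.513]
ft_force: [0.5, -1.2, 0.8]
opening: 0.525
grip_force: 0.0
```

Request:
step_arm:
  moves:
    - {"tx": 0, "ty": 0, "tz": 0, "roll": 0}
    - {"tx": 0, "ty": 0, "tz": 0, "roll": 0}

```text
t: 11.77
eef_pos: [539.4, 330.6, 233.4]
tcp_rot: [3.141, 0.0, 1.511]
ft_force: [0.1, 0.1, 0.2]
opening: 0.527
grip_force: 0.0
```

Run:
```python
from h import *
t=optics.read_camera("top");s=optics.read_camera("side")
cv2.imwrite("pics/c5.png",np.hstack([crop(t,170,170,100,150,4),crop(s,150,110,100,150,4)]))
```

```text
(no output)
```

View pics/c5.png

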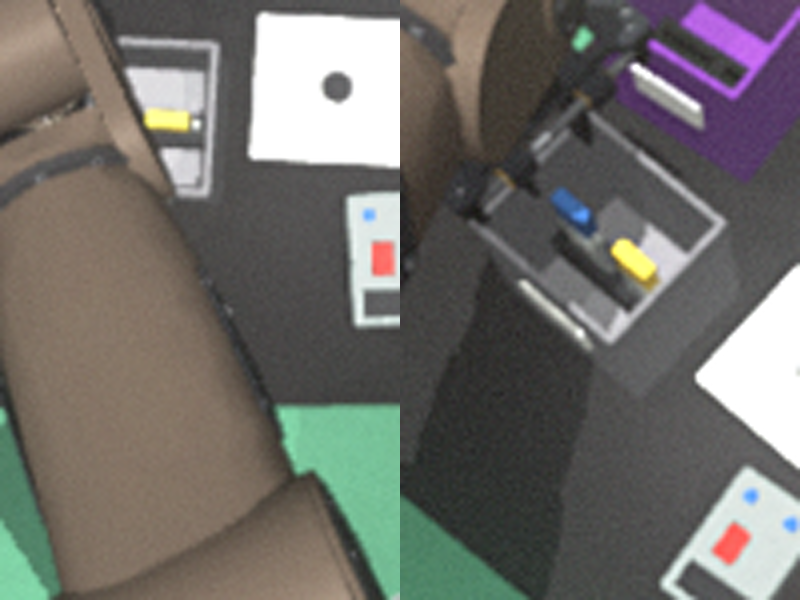

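The lid lies flat with its knob up, clear of the case and the meter. The side view shows the fingers above the blue grip at (575,212). I descend and grip.

Request:
step_arm:
  moves:
    - {"tx": 1, "ty": -0.5, "tz": 6, "roll": 0}
    - {"tx": 1, "ty": -0.5, "tz": 18, "roll": 0}
    - {"tx": 1, "ty": -0.5, "tz": 32, "roll": 0}
    - {"tx": 1, "ty": -0.5, "tz": 47, "roll": 0}
    - {"tx": 1, "ty": -0.5, "tz": 62, "roll": 0}
    - {"tx": 1, "ty": -0.5, "tz": 77, "roll": 0}
    - {"tx": 1, "ty": -0.5, "tz": 91, "roll": 0}
    - {"tx": 1, "ty": -0.5, "tz": 103, "roll": 0}
    - {"tx": 1, "ty": -0.5, "tz": 112, "roll": 0}
    - {"tx": 1, "ty": -0.5, "tz": 117, "roll": 0}
    - {"tx": 1, "ty": -0.5, "tz": 118, "roll": 0}
    - {"tx": 1, "ty": -0.5, "tz": 118, "roll": 0}

```text
t: 12.87
eef_pos: [538.7, 332.9, 115.2]
tcp_rot: [3.142, 0.0, 1.513]
ft_force: [0.5, 0.2, -0.5]
opening: 0.524
grip_force: 0.0
```

Request:
step_arm:
  moves:
    - {"tx": 0, "ty": 0, "tz": 0, "roll": 0}
    - {"tx": 0, "ty": 0, "tz": 0, "roll": 0}
    - {"tx": 0, "ty": 0, "tz": 0, "roll": 0}
    - {"tx": 0, "ty": 0, "tz": 0, "roll": 0}
    - {"tx": 0, "ty": 0, "tz": 0, "roll": 0}
    - {"tx": 0, "ty": 0, "tz": 0, "roll": 0}
    - {"tx": 0, "ty": 0, "tz": 0, "roll": 0}
    - {"tx": 0, "ty": 0, "tz": 0, "roll": 0}
  grip: 4

```text
t: 13.53
eef_pos: [538.5, 332.9, 115.3]
tcp_rot: [3.142, 0.0, 1.513]
ft_force: [-1.6, 0.2, 0.2]
opening: 0.143
grip_force: 30.0
```

Request:
step_arm:
  moves:
    - {"tx": 0, "ty": 0, "tz": -3, "roll": 0}
    - {"tx": 0, "ty": 0, "tz": -9, "roll": 0}
    - {"tx": 0, "ty": 0, "tz": -20, "roll": 0}
    - {"tx": 0, "ty": 0, "tz": -36, "roll": 0}
    - {"tx": 0, "ty": 0, "tz": -56, "roll": 0}
    - {"tx": 0, "ty": 0, "tz": -79, "roll": 0}
    - {"tx": 0, "ty": 0, "tz": -104, "roll": 0}
    - {"tx": 0, "ty": 0, "tz": -130, "roll": 0}
    - {"tx": 0, "ty": 0, "tz": -155, "roll": 0}
    - {"tx": 0, "ty": 0, "tz": -177, "roll": 0}
    - {"tx": 0, "ty": 0, "tz": -193, "roll": 0}
    - {"tx": 0, "ty": 0, "tz": -200, "roll": 0}

```text
t: 14.53
eef_pos: [538.8, 333.1, 318.8]
tcp_rot: [3.138, -0.002, 1.513]
ft_force: [-0.3, 0.4, -2.0]
opening: 0.143
grip_force: 30.0
```

Run:
```python
from h import *
t=optics.read_camera("top");s=optics.read_camera("side")
st=env.state();print(st["eef_pos"].round(1),st["tcp_rot"].round(3),st["opening"])
cv2.imwrite("pics/c6.png",np.hstack([crop(s,150,90,80,100,5),crop(t,295,180,80,100,5)]))
```

```text
[538.7 333.  316.8] [ 3.139e+00 -1.000e-03  1.513e+00] 0.1465059592685603
```

View pics/c6.png

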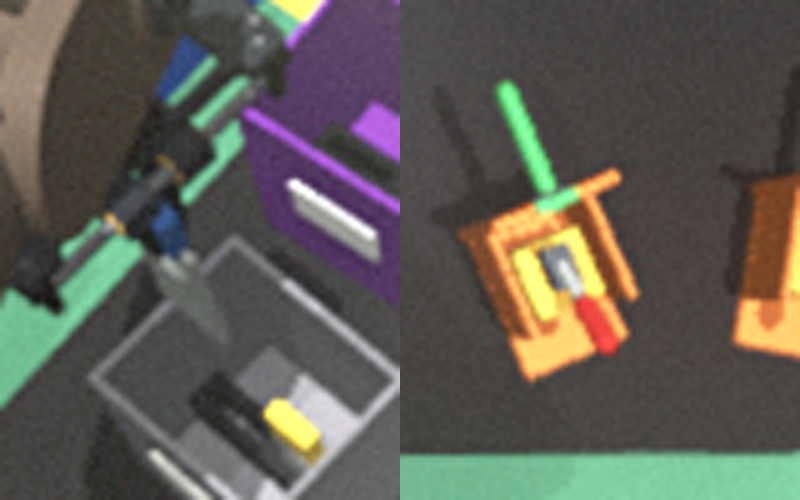

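The gauge is out, with its blue grip at (172,230) in the side crop, and the yellow gauge stays at (293,428). Next I refine the peg axis from its green pixels in both views.

```bash
cat > peg.py <<'E'
from h import *
from scipy.optimize import least_squares
obs=[]
for n,(x0,y0,x1,y1) in(("top",(308,190,335,222)),("side",(285,232,310,275))):
    d=optics.read_camera(n);im=d["pixels"].astype(float)
    w=np.clip(im[...,1]-np.maximum(im[...,0],im[...,2])*1.0,0,None)
    m=np.zeros_like(w);m[y0:y1,x0:x1]=w[y0:y1,x0:x1];m[m<25]=0
    rows=[]
    for v in range(y0,y1):
        r=m[v]
        if r.sum()>0: rows.append((v,(r*np.arange(512)).sum()/r.sum(),(r>40).sum()))
    rows=np.array(rows);print(n,rows.round(1).tolist())
    obs.append((d,rows))
np.save("o.npy",np.array([0]))
def res(q,which=(0,1)):
    c,s=np.cos(q[2]),np.sin(q[2]);o=[]
    for i in which:
        d,rows=obs[i]
        A=lambda x:np.array([q[0]+c*x,q[1]+s*x,172+7*x/80])
        xs=np.linspace(0,87,100);p=proj(d,np.array([A(x) for x in xs]))
        k=np.argsort(p[:,1]);sel=rows[2:-7]
        o+=list(np.interp(sel[:,0],p[k,1],p[k,0])-sel[:,1])
        o.append(2*(p[-1,1]-(rows[0,0]-.3)))
    return np.array(o)
for w in((0,1),(0,),(1,)):
    r=least_squares(res,[460,-119,.4],args=(w,),x_scale=[100,100,1]);q=r.x
    print(w,q.round(3),"tip80",(q[:2]+80*np.array([np.cos(q[2]),np.sin(q[2])])).round(1),np.abs(r.fun).max().round(2))
E
python3 peg.py
```

```text
top [[196.0, 315.9, 2.0], [197.0, 315.9, 4.0], [198.0, 316.1, 5.0], [199.0, 316.4, 5.0], [200.0, 316.6, 5.0], [201.0, 317.1, 5.0], [202.0, 317.6, 4.0], [203.0, 318.1, 5.0], [204.0, 318.5, 4.0], [205.0, 319.1, 5.0], [206.0, 319.4, 5.0], [207.0, 319.6, 5.0], [208.0, 320.1, 5.0], [209.0, 320.5, 4.0], [210.0, 321.1, 5.0], [211.0, 321.5, 5.0], [212.0, 322.1, 5.0], [213.0, 322.4, 5.0], [214.0, 322.6, 5.0], [215.0, 323.1, 5.0], [216.0, 323.5, 5.0], [217.0, 324.5, 4.0], [218.0, 326.1, 7.0], [219.0, 326.7, 7.0], [220.0, 325.4, 8.0], [221.0, 324.6, 6.0]]
side [[239.0, 301.0, 3.0], [240.0, 301.1, 5.0], [241.0, 301.1, 5.0], [242.0, 300.8, 5.0], [243.0, 300.7, 6.0], [244.0, 300.5, 6.0], [245.0, 300.3, 5.0], [246.0, 300.0, 5.0], [247.0, 299.7, 6.0], [248.0, 299.5, 6.0], [249.0, 299.4, 6.0], [250.0, 298.9, 5.0], [251.0, 298.7, 6.0], [252.0, 298.5, 6.0], [253.0, 298.4, 6.0], [254.0, 298.2, 5.0], [255.0, 297.7, 6.0], [256.0, 297.5, 6.0], [257.0, 297.4, 6.0], [258.0, 297.2, 5.0], [259.0, 296.7, 6.0], [260.0, 296.6, 6.0], [261.0, 296.5, 6.0], [262.0, 296.3, 5.0], [263.0, 295.7, 6.0], [264.0, 295.6, 6.0], [265.0, 295.7, 6.0], [266.0, 294.2, 6.0], [267.0, 292.8, 5.0], [268.0, 294.6, 10.0], [269.0, 294.8, 11.0], [270.0, 295.6, 8.0], [271.0, 296.5, 6.0]]
(0, 1) [ 4.60627e+02 -1.18189e+02  3.86000e-01] tip80 [534.7 -88.1] 0.53
(0,) [ 4.61470e+02 -1.19171e+02  3.93000e-01] tip80 [535.4 -88.6] 0.2
(1,) [ 4.59953e+02 -1.18222e+02  3.92000e-01] tip80 [533.9 -87.6] 0.18
```

Request:
step_arm:
  moves:
    - {"tx": -4, "ty": 1, "tz": 0, "roll": 0}
    - {"tx": -12, "ty": 2, "tz": 0, "roll": 0}
    - {"tx": -24, "ty": 4, "tz": 0, "roll": 0}
    - {"tx": -40, "ty": 7, "tz": 0, "roll": 0}
    - {"tx": -60, "ty": 10, "tz": 0, "roll": 0}
    - {"tx": -82, "ty": 14, "tz": 0, "roll": 0}
    - {"tx": -105, "ty": 18, "tz": 0, "roll": -0.03}
    - {"tx": -128, "ty": 22, "tz": 0, "roll": -0.06}
    - {"tx": -151, "ty": 26, "tz": 0, "roll": -0.1}
    - {"tx": -174, "ty": 30, "tz": 0, "roll": -0.14}
    - {"tx": -197, "ty": 34, "tz": 0, "roll": -0.18}
    - {"tx": -220, "ty": 38, "tz": 0, "roll": -0.22}

```text
t: 15.73
eef_pos: [563.4, 108.9, 314.9]
tcp_rot: [-3.141, 0.0, 1.734]
ft_force: [-0.2, -0.1, -2.3]
opening: 0.148
grip_force: 30.0
```

Request:
step_arm:
  moves:
    - {"tx": -23, "ty": -2, "tz": 0, "roll": -0.03}
    - {"tx": -46, "ty": -3, "tz": 0, "roll": -0.06}
    - {"tx": -68, "ty": -5, "tz": 0, "roll": -0.09}
    - {"tx": -89, "ty": -6, "tz": 0, "roll": -0.12}
    - {"tx": -109, "ty": -8, "tz": 0, "roll": -0.15}
    - {"tx": -128, "ty": -9, "tz": 0, "roll": -0.18}
    - {"tx": -144, "ty": -10, "tz": 0, "roll": -0.2}
    - {"tx": -158, "ty": -11, "tz": 0, "roll": -0.22}
    - {"tx": -169, "ty": -12, "tz": 0, "roll": -0.229}
    - {"tx": -176, "ty": -12, "tz": 0, "roll": -0.229}
    - {"tx": -180, "ty": -12, "tz": 0, "roll": -0.229}
    - {"tx": -181, "ty": -12.4, "tz": 0, "roll": -0.229}

```text
t: 16.73
eef_pos: [580.5, -70.4, 315.0]
tcp_rot: [-3.141, -0.0, 1.961]
ft_force: [-1.0, -0.6, -2.6]
opening: 0.143
grip_force: 30.0
```

Request:
step_arm:
  moves:
    - {"tx": 0, "ty": 0, "tz": 4, "roll": 0}
    - {"tx": 0, "ty": 0, "tz": 12, "roll": 0}
    - {"tx": 0, "ty": 0, "tz": 24, "roll": 0}
    - {"tx": 0, "ty": 0, "tz": 37, "roll": 0}
    - {"tx": 0, "ty": 0, "tz": 51, "roll": 0}
    - {"tx": 0, "ty": 0, "tz": 65, "roll": 0}
    - {"tx": 0, "ty": 0, "tz": 78, "roll": 0}
    - {"tx": 0, "ty": 0, "tz": 90, "roll": 0}
    - {"tx": 0, "ty": 0, "tz": 99, "roll": 0}
    - {"tx": 0, "ty": 0, "tz": 104, "roll": 0}
    - {"tx": 0, "ty": 0, "tz": 106, "roll": 0}
    - {"tx": 0, "ty": 0, "tz": 106, "roll": 0}

```text
t: 17.73
eef_pos: [580.7, -69.4, 208.9]
tcp_rot: [-3.141, -0.0, 1.962]
ft_force: [0.2, -0.1, -1.3]
opening: 0.146
grip_force: 30.0
```

Run:
```python
from h import *
t=optics.read_camera("top");s=optics.read_camera("side")
st=env.state();P=st["eef_pos"];print(P.round(1),st["tcp_rot"].round(4),st["opening"])
for d in(t,s): print(proj(d,[P,P-[0,0,30.3],P-[0,0,110.3]]).round(1).tolist())
q=.391;u=np.array([np.cos(q),np.sin(q)]);D=P[:2]-[460.7,-118.7];print("stand frame",D@u,D@[-u[1],u[0]])
cv2.imwrite("pics/c7.png",np.hstack([crop(s,270,205,80,100,5),crop(t,270,165,80,100,5)]))
```

```text
[580.9 -69.5 209.7] [3.1409e+00 5.0000e-04 1.9619e+00] 0.14731328811795083
[[311.1, 182.9], [309.8, 184.2], [306.6, 187.2]]
[[306.9, 222.1], [305.4, 224.4], [302.0, 229.9]]
stand frame 129.87525410919346 -0.34519113720639893
```

View pics/c7.png

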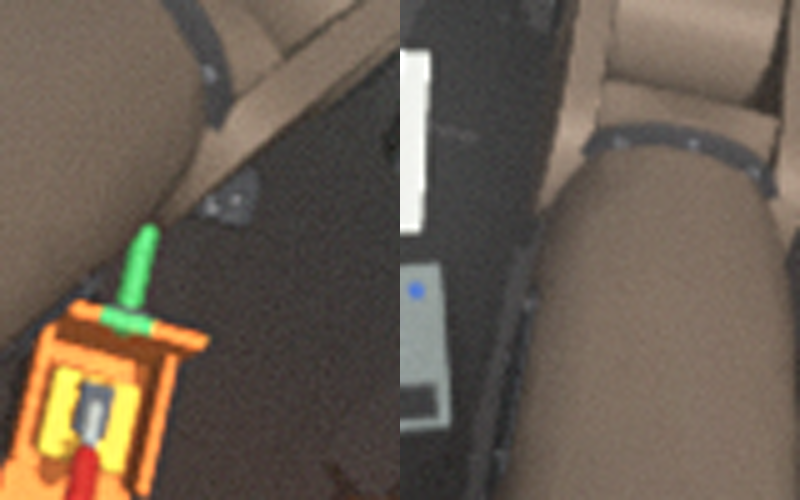

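The arm hides the gauge in both views. By kinematics the eye is 43 mm in front of the peg end and on its axis (stand y = −0.3 mm, z ≈ 179). I insert it slowly and watch the force.

Request:
step_arm:
  moves:
    - {"tx": 0, "ty": -4, "tz": 0, "roll": 0}
    - {"tx": 0, "ty": -9, "tz": 0, "roll": 0}
    - {"tx": 0, "ty": -15, "tz": 0, "roll": 0}
    - {"tx": 0, "ty": -21, "tz": 0, "roll": 0}
    - {"tx": 0, "ty": -27, "tz": 0, "roll": 0}
    - {"tx": 0, "ty": -33, "tz": 0, "roll": 0}
    - {"tx": 0, "ty": -38, "tz": 0, "roll": 0}
    - {"tx": 0, "ty": -43, "tz": 0, "roll": 0}
    - {"tx": 0, "ty": -47, "tz": 0.3, "roll": 0}
    - {"tx": 0, "ty": -51, "tz": 0.6, "roll": 0}
    - {"tx": 0, "ty": -54, "tz": 1, "roll": 0}
    - {"tx": 0, "ty": -55, "tz": 1, "roll": 0}

```text
t: 18.83
eef_pos: [529.4, -90.6, 208.1]
tcp_rot: [-3.141, -0.0, 1.962]
ft_force: [-0.2, -0.0, -1.4]
opening: 0.144
grip_force: 30.0
```

No contact force, and the eye is over the peg end. I continue.

Request:
step_arm:
  moves:
    - {"tx": 0, "ty": -4, "tz": 0.3, "roll": 0}
    - {"tx": 0, "ty": -9, "tz": 0.7, "roll": 0}
    - {"tx": 0, "ty": -14, "tz": 1.2, "roll": 0}
    - {"tx": 0, "ty": -19, "tz": 1.6, "roll": 0}
    - {"tx": 0, "ty": -23, "tz": 2, "roll": 0}
    - {"tx": 0, "ty": -27, "tz": 2.3, "roll": 0}
    - {"tx": 0, "ty": -29, "tz": 2.5, "roll": 0}
    - {"tx": 0, "ty": -30, "tz": 2.5, "roll": 0}
    - {"tx": 0, "ty": -30, "tz": 2.5, "roll": 0}

```text
t: 19.58
eef_pos: [502.0, -102.1, 205.8]
tcp_rot: [3.142, 0.0, 1.962]
ft_force: [0.6, 0.4, -1.5]
opening: 0.147
grip_force: 30.0
```

Request:
step_arm:
  moves:
    - {"tx": 0, "ty": 0, "tz": 1, "roll": 0}
    - {"tx": 0, "ty": 0, "tz": 2, "roll": 0}
    - {"tx": 0, "ty": 0, "tz": 3, "roll": 0}
    - {"tx": 0, "ty": 0, "tz": 4, "roll": 0}
    - {"tx": 0, "ty": 0, "tz": 4.5, "roll": 0}
    - {"tx": 0, "ty": 0, "tz": 5, "roll": 0}
    - {"tx": 0, "ty": 0, "tz": 5, "roll": 0}
    - {"tx": 0, "ty": 0, "tz": 5, "roll": 0}

```text
t: 20.25
eef_pos: [502.1, -101.9, 200.7]
tcp_rot: [-3.142, 0.0, 1.962]
ft_force: [0.2, -0.2, -1.7]
opening: 0.148
grip_force: 30.0
```

Request:
step_arm:
  moves:
    - {"tx": 0, "ty": 0, "tz": 0.4, "roll": 0}
    - {"tx": 0, "ty": 0, "tz": 0.8, "roll": 0}
    - {"tx": 0, "ty": 0, "tz": 1.2, "roll": 0}
    - {"tx": 0, "ty": 0, "tz": 1.5, "roll": 0}
    - {"tx": 0, "ty": 0, "tz": 1.5, "roll": 0}
    - {"tx": 0, "ty": 0, "tz": 1.5, "roll": 0}

```text
t: 20.75
eef_pos: [502.1, -102.0, 199.2]
tcp_rot: [-3.142, 0.0, 1.962]
ft_force: [-0.1, 0.0, -1.1]
opening: 0.143
grip_force: 30.0
```

Request:
step_arm:
  moves:
    - {"tx": 0, "ty": 0, "tz": 0.4, "roll": 0}
    - {"tx": 0, "ty": 0, "tz": 0.7, "roll": 0}
    - {"tx": 0, "ty": 0, "tz": 0.7, "roll": 0}
    - {"tx": 0, "ty": 0, "tz": 0.7, "roll": 0}

```text
t: 21.08
eef_pos: [502.2, -102.0, 198.7]
tcp_rot: [3.141, 0.0, 1.962]
ft_force: [-0.2, 0.6, 1.9]
opening: 0.147
grip_force: 30.0
```

The eye touched the peg at the expected height: its centre is at 168.4 mm, predicted 168.5. I release and lift clear.

Request:
step_arm:
  moves:
    - {"tx": 0, "ty": 0, "tz": 0, "roll": 0}
    - {"tx": 0, "ty": 0, "tz": 0, "roll": 0}
    - {"tx": 0, "ty": 0, "tz": 0, "roll": 0}
    - {"tx": 0, "ty": 0, "tz": 0, "roll": 0}
    - {"tx": 0, "ty": 0, "tz": 0, "roll": 0}
    - {"tx": 0, "ty": 0, "tz": 0, "roll": 0}
    - {"tx": 0, "ty": 0, "tz": -3, "roll": 0}
    - {"tx": 0, "ty": 0, "tz": -9, "roll": 0}
    - {"tx": 0, "ty": 0, "tz": -18, "roll": 0}
    - {"tx": 0, "ty": 0, "tz": -30, "roll": 0}
    - {"tx": 0, "ty": 0, "tz": -45, "roll": 0}
    - {"tx": 0, "ty": 0, "tz": -62, "roll": 0}
  grip: 32

```text
t: 22.08
eef_pos: [502.0, -101.9, 261.7]
tcp_rot: [-3.141, 0.0, 1.962]
ft_force: [-0.8, 0.2, -0.1]
opening: 0.337
grip_force: 0.0
```

Request:
step_arm:
  moves:
    - {"tx": 0, "ty": 0, "tz": -25, "roll": 0}
    - {"tx": 10, "ty": 0, "tz": -60, "roll": 0}
    - {"tx": 40, "ty": 20, "tz": -90, "roll": 0}
    - {"tx": 78, "ty": 30, "tz": -100, "roll": 0}
    - {"tx": 116, "ty": 40, "tz": -100, "roll": 0}
    - {"tx": 154, "ty": 50, "tz": -100, "roll": 0}
    - {"tx": 192, "ty": 60, "tz": -100, "roll": 0}
    - {"tx": 225, "ty": 70, "tz": -100, "roll": 0}
    - {"tx": 245, "ty": 75, "tz": -100, "roll": 0}
    - {"tx": 250, "ty": 75, "tz": -100, "roll": 0}
    - {"tx": 250, "ty": 75, "tz": -100, "roll": 0}
    - {"tx": 250, "ty": 75, "tz": -100, "roll": 0}

```text
t: 23.08
eef_pos: [476.1, 157.3, 361.0]
tcp_rot: [3.141, 0.0, 1.962]
ft_force: [-0.9, -0.9, -0.1]
opening: 0.334
grip_force: 0.0
```

Run:
```python
from h import *
t=optics.read_camera("top");s=optics.read_camera("side")
cv2.imwrite("pics/c8.png",np.hstack([crop(s,200,130,133,200,3),crop(t,240,150,133,200,3)]))
```

```text
(no output)
```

View pics/c8.png

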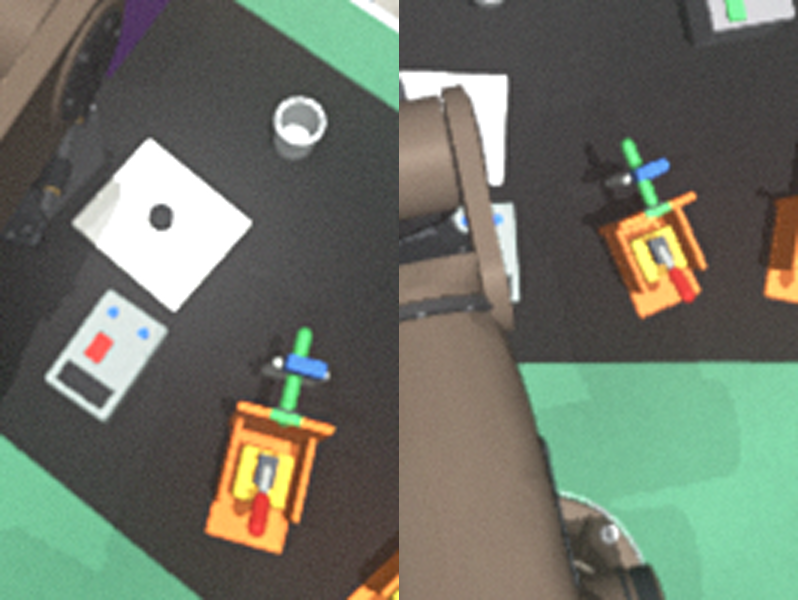

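The lid, cup and meter are undisturbed and the gauge hangs on the green peg, though it looks tilted and may be swinging. My 10 pictures are used up, so I check whether it settles with numbers.

```bash
cat > bl.py <<'E'
from h import *
B=[]
for n,(x0,y0,x1,y1) in(("top",(300,185,335,225)),("side",(280,230,320,268)))*4:
    d=optics.read_camera(n);im=d["pixels"].astype(int)[y0:y1,x0:x1]
    m=(im[...,0]>110)&(im[...,0]-im[...,2]>60)&(im[...,0]-im[...,1]>35)
    p=np.argwhere(m);c=p.mean(0)[::-1]+[x0,y0];B.append((d,c));print(n,len(p),c.round(2),p.min(0)+[y0,x0],p.max(0)+[y0,x0])
for i in(0,6):
    X,e=tri([B[i][0],B[i+1][0]],[B[i][1],B[i+1][1]]);u=np.array([np.cos(.391),np.sin(.391)]);D=X[:2]-[460.7,-118.7]
    print(X.round(1),"stand x,y",(D@u).round(1),(D@[-u[1],u[0]]).round(1),np.round(e,2).tolist(),env.state()["t"])
E
python3 bl.py
```

```text
top 54 [323.93 206.19] [203 318] [209 329]
side 79 [301.63 251.62] [248 295] [255 308]
top 53 [324.04 206.17] [203 319] [209 329]
side 79 [301.63 251.62] [248 295] [255 308]
top 53 [324.04 206.17] [203 319] [209 329]
side 80 [301.71 251.66] [248 295] [255 308]
top 53 [324.04 206.17] [203 319] [209 329]
side 79 [301.63 251.62] [248 295] [255 308]
[ 501.9 -105.7  228.5] stand x,y 43.0 -3.7 [[-0.12, 0.2], [0.35, -0.13]] 23.5833
[ 501.7 -105.8  229.9] stand x,y 42.8 -3.7 [[-0.14, 0.22], [0.4, -0.15]] 23.5833
```

Request:
step_arm:
  moves:
    - {"tx": 0, "ty": 0, "tz": 0, "roll": 0}
    - {"tx": 0, "ty": 0, "tz": 0, "roll": 0}
    - {"tx": 0, "ty": 0, "tz": 0, "roll": 0}
    - {"tx": 0, "ty": 0, "tz": 0, "roll": 0}
    - {"tx": 0, "ty": 0, "tz": 0, "roll": 0}
    - {"tx": 0, "ty": 0, "tz": 0, "roll": 0}
    - {"tx": 0, "ty": 0, "tz": 0, "roll": 0}
    - {"tx": 0, "ty": 0, "tz": 0, "roll": 0}
    - {"tx": 0, "ty": 0, "tz": 0, "roll": 0}
    - {"tx": 0, "ty": 0, "tz": 0, "roll": 0}
    - {"tx": 0, "ty": 0, "tz": 0, "roll": 0}
    - {"tx": 0, "ty": 0, "tz": 0, "roll": 0}

```text
t: 24.58
eef_pos: [476.1, 157.8, 360.5]
tcp_rot: [-3.142, 0.0, 1.962]
ft_force: [-0.7, -0.3, 0.4]
opening: 0.337
grip_force: 0.0
```

```bash
python3 bl.py
```

```text
top 53 [324.04 206.17] [203 319] [209 329]
side 79 [301.63 251.62] [248 295] [255 308]
top 54 [323.93 206.19] [203 318] [209 329]
side 79 [301.63 251.62] [248 295] [255 308]
top 53 [324.04 206.17] [203 319] [209 329]
side 79 [301.63 251.62] [248 295] [255 308]
top 53 [324.04 206.17] [203 319] [209 329]
side 79 [301.63 251.62] [248 295] [255 308]
[ 501.7 -105.8  229.9] stand x,y 42.8 -3.7 [[-0.14, 0.22], [0.4, -0.15]] 24.9833
[ 501.7 -105.8  229.9] stand x,y 42.8 -3.7 [[-0.14, 0.22], [0.4, -0.15]] 24.9833
```

The gauge is at rest on the peg: the grip is at stand x = 43, y = −4, z ≈ 230, against an expected top of 233, and it does not move over the wait. The gripper is clear, so I hand in.

```bash
python3 -c "
from cell import env
print(env.job_done())"
```

```text
the job is handed in; nothing more can be done
None
```

I handed the job in at about 25 s: the blue gauge hangs at rest on the green peg, the lid lies flat beside the case with its knob up, the yellow gauge was still standing in the case when last seen after the blue one came out, and the arm touched no bystander.

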